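Hook the headset bracket into the slotted desk rack and lock it

TASK

Fit the headset bracket to the slotted rack on the desk: put its two hooked tabs through the two slots of the rack's panel, then push the bracket down against the sprung ledge until the sprung lock snaps out over it and holds it, and let go. The panel may be clamped somewhat higher or lower than measured, so feel for it and do not force anything; leave the other things on the desk where they are.

Things in the scene. Friction and masses are not known exactly. Their poses are not given: they have to be found in the camera images.
- bracket: Loose grey headset bracket, 0.18 to 0.31 kg, starting upright on the desk like an L. Origin: middle of the lower edge of its flat back face; z up, +x out of the back (where the tabs point), y across. Back plate: x -5 to 0 mm, 90 wide, 90 high; window 32 wide, z = 36 to 85 mm, closed above by a bridge (z = 85 to 90 mm). Plate and arm stand on the desk.
- bracket_grip (a point): Grasp point on the bracket's arm: x -65, y 0, z 14 mm of the bracket, same axes. Arm: dark bar 14 mm wide (y; grasp across it), 28 high (z = 0 to 28), out to x = -114 mm; its end (x -114 to -104) turns up to z = 46 mm. Next to the plate a root block as wide (x = -41 to -4) rises to z = 62 mm: press down on its flat top (x about -25); pressed far out on the arm, the hooks tilt and jam.
- bracket_tabs (a point): Midway between the two tabs at the back face, x 0, y 0, z 76 mm of the bracket (underside of the necks), same axes. Tabs at y = -32 and +32 mm, 8 mm wide: neck z = 76 to 84 mm, reaching back to x = 11.5 mm; at its end a hook (x = 6.5 to 11.5 mm) hangs down to z = 58 mm. Gap between back face and hook 6.5 mm.
- rack: Fixed rack: dark base 130 x 150 x 12 mm, two posts, on their front an upright grey panel 5 mm thick, 124 wide. Origin at desk height under the middle of the panel's front face (x = 0); z up, +x goes through the panel, away from the side where the bracket hangs. The rack cannot move in use. More than 40 N of the fingers, or 60 N of the bracket's contacts summed, on the rack counts as forcing.
- slots (a point): Nominal middle between the slots' lower ends on the panel's front face: x 0, y 0, z 186 mm of the rack, same axes. The panel is clamped up to 15 mm higher or lower than nominal, with all on it; this shift is NOT in the readings. Slots at y = -32 and +32 mm, 14 wide, 31 high; behind them the hooks have room (over 20 mm). The panel's flat top edge is 41 mm above the lower ends.
- home (a point): Nominal place of the bracket's origin when pushed fully down: x 0, y 0, z 110 mm of the rack, same axes (plus the unknown panel shift). The undersides of the necks then meet the lower ends of the slots; let go, it rises 0.5 to 2 mm, up to the lock. The hooks pass the slots when it is 18 to 23 mm above this; pushed in until the back face meets the panel, it goes straight down.
- lock (a joint): Sprung steel wedge in the panel's middle, 14 mm wide, standing 4 mm out, underside 16 mm and ramp top 24 mm above the slots' lower ends. Value (m): 0 = out, up to 0.008 = pushed in; 900 N/m, preload 4.5 N. It stands in the bracket's window as the tabs enter. The bridge meets the ramp about 15 mm above home (5 to 18 N push to pass, ledge included); in the last 2 mm the lock snaps out over it.
- mint_tin: Round pot, 68 mm across, 43 mm high, loose on the desk; a bystander to be left alone. Origin: centre of its underside, z up.
- stapler: Desk stapler 148 x 63 x 44 mm, loose on the desk; a bystander to be left alone. Origin: centre of its underside, z up.
- sticky_notes: Pad of sticky notes 87 x 87 x 17 mm, loose on the desk; a bystander to be left alone. Origin: centre of its underside, z up.
- mouse: White computer mouse 105 x 58 x 36 mm, loose on the desk; a bystander to be left alone. Origin: centre of its underside, z up.
- ledge (a joint): Small sprung steel ledge on the panel's front, 30 mm wide (y), 8 mm deep, under the middle of the bracket's plate; it shifts with the panel. Its top stands 5 mm above the underside of a bracket pushed fully down. Value (m): 0 = up, growing to 0.005 as the bracket presses it down. 500 N/m, preload 4 N: it lifts an unlocked bracket off again and holds a locked one up against the lock.

How it is judged:
On the way, in this order (a step that is already met when the one before it is completed fails the run):
1. both tabs are through the slots, the bracket still up clear of the lock (x of bracket_tabs in the frame of rack between -0.006 and 0.002 m and y of bracket_tabs in the frame of rack between -0.006 and 0.006 m and z of bracket_tabs in the frame of rack between 0.186 and 0.227 m and value of joint lock below 0.001 m and value of joint ledge below 0.0005 m), for 0.05 s.
2. the bracket is pushed down over the lock (value of joint lock above 0.0012 m).
At the end, for the whole second after the job is handed in: The bracket hangs at rest by both tabs, released: back face within 5 mm of the panel, within 6 mm of its middle, upright and square to 0.08 rad, the ledge pressed down over 2 mm by it and the lock out again (under 1 mm), holding it down; underside 90 to 130 mm over the desk (x of bracket in the frame of rack between -0.005 and 0.002 m and y of bracket in the frame of rack between -0.006 and 0.006 m and z of bracket in the frame of rack between 0.09 and 0.13 m and angle between bracket's own z axis and vertical below 0.08 rad and angle between the y axis of bracket and the y axis of rack, either way round below 0.08 rad and value of joint lock below 0.001 m and linear speed of bracket below 0.02 m/s and value of joint ledge above 0.002 m); the robot touches nothing.
It fails at once if the bracket is forced against the rack with more than 60 N (contact force between bracket and rack above 60 N).
It fails at once if the fingers press on the rack with more than 40 N (contact force between the fingers and rack above 40 N).
It fails at once if one of the loose bystanders on the desk is shifted more than 30 mm (distance of any of mint_tin, stapler, sticky_notes, mouse from where it was at the start of the episode above 0.03 m).
It also fails if it takes over 72 s, if anything falls off the work surface, if the arm or the gripper's body presses on something with over 40 N, if the wrist force passes 120 N, or if a joint passes its speed limit or range.

ROBOT

A 6-joint arm with a two-finger parallel gripper is mounted at the origin on the work surface; the furniture and walls round the work are solid. World frame = base frame: x ahead of the robot, y to its left, z up, the work surface at z = 0. Lengths are in m, angles in rad, forces in N, time in s.
With the tool pointing down it reaches from about 0.275 to 0.825 m from the base axis. Payload 4.9 kg.
Tool frame: the origin (TCP) lies midway between the tips of the shut fingers; the grasp point (between the pads) lies 19 mm behind it (grip_point_offset is the distance from the TCP to the grasp point, in m); z points along the fingers, y is the line along which they close (so a half turn about z gives the same grasp; the last joint's range is limited). The gripper opens to 85 mm and grips with 20 to 120 N. Pads are 22 mm wide; open, the fingers measure 114 mm over their backs; the gripper's body (76 mm by 85 mm) begins 54 mm behind the grasp point. The pads swing forward as they close: fully open they stand 13 mm farther back than shut.
Start: joints at [0.989, 0.326, -0.193, 1.052, 0, 1.437], TCP at [0.238, 0.496, 0.231] pointing down, gripper open.
Joint ranges: [-2.65, 2.65], [-0.97, 1.79], [-1.3, 1.35], [-1.93, 2.1], [-1.47, 1.37], [-3.14, 3.14]. Speed limits (rad/s): [2.57, 2.57, 3.14, 3.14, 3.14, 3.14].

INTERFACE

Orientations are given as a rotation vector (axis times angle).
In Python, from cell import * gives the robot as it stands. Calls block until the motion is done:
- movep(position, orientation): joint-space move of the TCP to a pose.
- move_l(position, velocity=0.15, rot=None, until_force=None): straight line of the TCP; rot=None keeps the orientation; velocity is the mean speed in m/s. With until_force (N) it stops when the force on the tool has changed by that much, and returns True; else False.
- set_joints(angles): joint-space move.
- let_go() and grab(newtons=None): open the fingers fully, or close them until they stop; newtons is the grip in N (None keeps the last).
- sleep(seconds).
- ik(position, orientation): joint angles nearest the present ones, or None.
- get_state(): the state.
- grab_frame(name): name is "side" or "top"; returns a dict with "img" (480x640x3 uint8, red, green, blue), "fx", "fy", "cx", "cy" (pixels), "k1" (the pictures are not rectified: a ray, as slopes to the right and down, at radius r is drawn at 1 + k1 r^2 times it, then the intrinsics apply), "cam_to_world" (4x4, takes a point from camera to world coordinates). Camera axes: x right, y down, z forward; pixel columns grow to the right and rows downward; lengths in m; the calibration is good to about 2 mm. A picture is of the moment at which its call begins. There is no depth.
A pose or a line that the arm cannot do raises MotionError and nothing moves.
- sign_off(): hands the job in; it is judged then, once.
Trained networks look in the newest picture that a camera, given by its name, has taken for a name from the list of things; names that differ only in an ending like _2 or _b are one class to them, and where a whole thing is asked for, a point or a joint stands for the part that bears it (a point fixed in the world has none). Each returns a list of dicts, best first, with "score" (0 to 1); they miss things now and then, are a little off and sometimes report something else, mostly with a low value. They report only what shows in the picture. A call takes as long as a camera call.
- spot_in(camera, name): "centre" ([column, row] in pixels, amid what is visible of it).
- silhouettes(camera, name): "mask" (480x640 bool, what is visible of it) and "centre" ([column, row] in pixels, amid what is visible of it).
- tip_of(camera, name): "centre" ([column, row] in pixels: a listed point, or the origin of a listed thing).
The state is a dict: "clock": time; "q": joint angles; "joint_velocities": joint speeds; "tau": joint torques, N m; "position": TCP position; "eef_rot": TCP orientation; "contact_force": force on the tool from outside, world axes, zero at the start; "wrist_torque": the same for the moment, N m; "finger_gap": opening from 0.0 (shut) to 1.0 (fully open); "grasp_force": force on a finger pad.
Only numpy, scipy, OpenCV 4.12 (cv2) and the standard library are available. Lean on these libraries where they do the work, as an engineer would, in place of code of your own. Each camera call takes 0.05 s, during which the arm holds its last target. There are 200 camera calls.

## Working session

There is one attempt and no reset: what is moved stays moved. The work goes in short steps, each a Python script; the robot and the scene stay as the last script left them, time stands still between calls to the robot, and variables do not carry over. Pictures are saved under pics/ and viewed, at most 10 in all, crops included, and the job is handed in when it is done.

```bash
ls; mkdir -p pics
python3 - <<'E'
from cell import *
import cv2,numpy as np
for c in("side","top"):
    f=grab_frame(c); cv2.imwrite(f"pics/{c}0.png",f["img"][:,:,::-1])
    print(c,f["fx"],f["fy"],f["cx"],f["cy"],f["k1"],np.round(f["cam_to_world"],4).tolist())
    for n in("bracket","bracket_grip","bracket_tabs","rack","slots","home","lock","ledge","mint_tin","stapler","mouse","sticky_notes"):
        print(n,[(np.round(d["centre"],1).tolist(),round(d["score"],2)) for d in tip_of(c,n)[:2]])
s=get_state();print(s["eef_rot"],s["clock"],s["contact_force"])
E
```

```text
pics
side 452.7415794507851 452.7415794507851 326.63888350050235 236.81324142224472 -0.10175308619091583 [[-0.9881, -0.0774, 0.1328, 0.4206], [-0.153, 0.4128, -0.8979, 0.7526], [0.0147, -0.9075, -0.4198, 0.5149], [0.0, 0.0, 0.0, 1.0]]
bracket [([306.5, 351.7], 0.65)]
bracket_grip [([342.1, 346.5], 0.65)]
bracket_tabs [([305.0, 316.9], 0.9)]
rack [([294.5, 264.4], 0.97), ([362.1, 248.0], 0.66)]
slots [([294.4, 190.6], 0.63)]
home [([294.5, 222.6], 0.86), ([351.9, 311.9], 0.68)]Traceback (most recent call last):
  File "<stdin>", line 7, in <module>
ValueError: it knows: bracket, bracket_grip, bracket_tabs, home, mint_tin, mouse, rack, slots, stapler, sticky_notes
```

Run:
```python
from cell import *
import cv2,numpy as np
for c in("top",):
    f=grab_frame(c); cv2.imwrite(f"pics/{c}0.png",f["img"][:,:,::-1])
    print(c,f["fx"],f["fy"],f["cx"],f["cy"],f["k1"],np.round(f["cam_to_world"],4).tolist())
    for n in("bracket","bracket_grip","bracket_tabs","rack","slots","home","mint_tin","stapler","mouse","sticky_notes"):
        print(n,[(np.round(d["centre"],1).tolist(),round(d["score"],2)) for d in tip_of(c,n)[:2]])
s=get_state();print(s["eef_rot"],s["clock"],s["contact_force"])
```

```text
top 517.7700116043169 517.7700116043169 315.32697867721913 241.1297330617851 0.03468994041017343 [[-0.1387, -0.8967, 0.4203, 0.1036], [-0.9903, 0.1298, -0.0499, 0.0242], [-0.0097, -0.4231, -0.906, 1.0378], [0.0, 0.0, 0.0, 1.0]]
bracket [([242.7, 264.7], 0.63), ([372.8, 215.3], 0.51)]
bracket_grip [([250.3, 293.6], 0.68)]
bracket_tabs [([238.2, 254.8], 0.92)]
rack [([373.9, 214.8], 0.98)]
slots [([386.8, 170.7], 0.89)]
home [([382.8, 191.9], 0.79)]
mint_tin [([308.6, 290.8], 0.94)]
stapler [([447.6, 272.8], 0.83)]
mouse [([192.1, 331.7], 0.58)]
sticky_notes [([375.0, 314.2], 0.81)]
[-6.97568527e-01 -3.06313718e+00  3.56783785e-05] 0.9 [ 0.19483384 -0.6325074  -0.08772238]
```

View pics/side0.png

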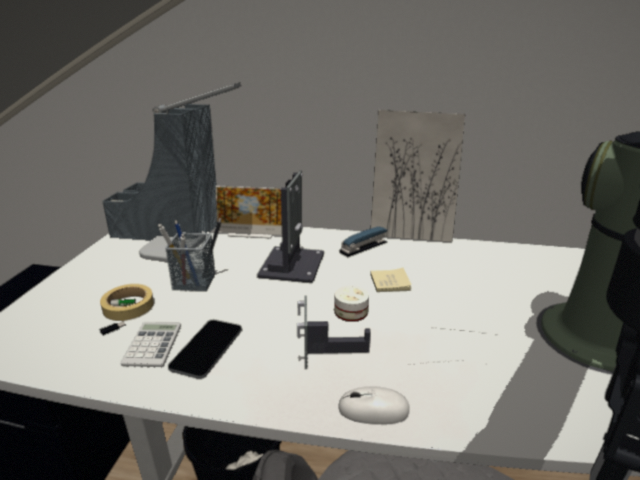

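View pics/top0.png

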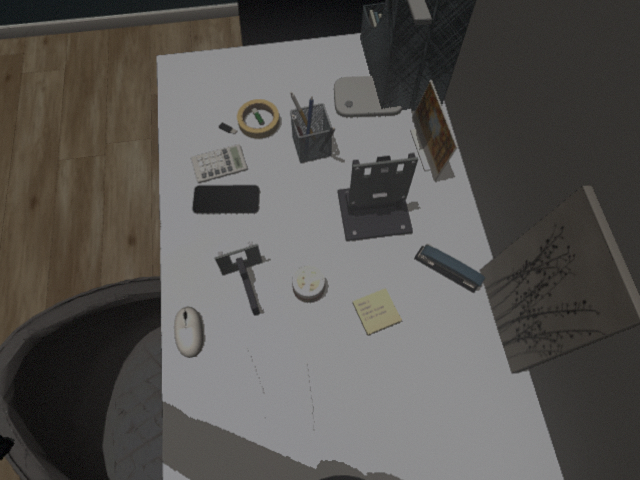

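```bash
cat > h.py <<'E'
from cell import *
import cv2,numpy as np
from scipy.optimize import least_squares
from scipy.spatial.transform import Rotation as R
def proj(f,P):
    T=np.linalg.inv(f["cam_to_world"]); p=np.atleast_2d(P)@T[:3,:3].T+T[:3,3]
    s=p[:,:2]/p[:,2:]; s=s*(1+f["k1"]*(s**2).sum(1,keepdims=True))
    return s*[f["fx"],f["fy"]]+[f["cx"],f["cy"]]
def W(pose,P):
    x,y,a=pose[:3];c,s=np.cos(a),np.sin(a);P=np.atleast_2d(np.array(P,float))
    return P@np.array([[c,s,0],[-s,c,0],[0,0,1]])+[x,y,0]
E
python3 - <<'E'
from h import *
F={c:grab_frame(c) for c in("side","top")}
M={"bracket":dict(bracket=[0,0,0],bracket_grip=[-.065,0,.014],bracket_tabs=[0,0,.076]),
   "rack":dict(rack=[0,0,0],slots=[0,0,.186],home=[0,0,.11])}
B={}
for n,m in M.items():
    obs=[]
    for c in F:
        for k in m:
            d=tip_of(c,k)
            if d: obs.append((c,k,d[0]["centre"]))
    r=least_squares(lambda p:np.concatenate([(proj(F[c],W(p,m[k]))[0]-o) for c,k,o in obs]),[.55,0,0],loss="soft_l1")
    B[n]=r.x;print(n,r.x);print([(c,k,np.round(proj(F[c],W(r.x,m[k]))[0]-o,1).tolist()) for c,k,o in obs])
def quad(pose,pts): return W(pose,pts)
br=[[[0,-.045,0],[0,.045,0],[0,.045,.09],[0,-.045,.09]],[[-.041,-.007,.028],[-.114,-.007,.028],[-.114,.007,.028],[-.041,.007,.028]],[[-.041,-.007,.062],[-.005,-.007,.062],[-.005,.007,.062],[-.041,.007,.062]]]
rk=[[[0,-.062,.227],[0,.062,.227],[.005,.062,.227],[.005,-.062,.227]]]+[[[0,y-.007,.186],[0,y+.007,.186],[0,y+.007,.217],[0,y-.007,.217]] for y in(-.032,.032)]
out=[]
for c,n,q in(("top","bracket",br),("top","rack",rk),("side","bracket",br),("side","rack",rk)):
    ctr=proj(F[c],W(B[n],[0,0,.05 if n=="bracket" else .15]))[0].astype(int)
    S=5;h,w=30*2,40*2;h,w=59,80
    x0,y0=ctr[0]-40,ctr[1]-30
    im=cv2.resize(np.ascontiguousarray(F[c]["img"][y0:y0+60,x0:x0+80,::-1]),(400,300),interpolation=cv2.INTER_CUBIC)
    for p in q:
        u=((proj(F[c],W(B[n],p))-[x0,y0]+.5)*5).astype(np.int32)
        cv2.polylines(im,[u],True,(0,255,0),1)
    cv2.putText(im,f"{x0},{y0}",(5,12),0,.4,(0,0,255));out.append(im)
cv2.imwrite("pics/fit.png",np.vstack([np.hstack(out[:2]),np.hstack(out[2:])]))
E
```

```text
bracket [0.5469002  0.13296948 0.15732643]
[('side', 'bracket', [-1.5, 0.0]), ('side', 'bracket_grip', [-1.3, 0.1]), ('side', 'bracket_tabs', [0.8, -0.4]), ('top', 'bracket', [-1.3, -0.1]), ('top', 'bracket_grip', [0.3, 0.9]), ('top', 'bracket_tabs', [0.8, 0.8])]
rack [ 0.62823312 -0.17788402  0.        ]
[('side', 'rack', [-2.1, 0.7]), ('side', 'slots', [-2.7, -0.4]), ('side', 'home', [-1.2, 1.2]), ('top', 'rack', [-0.1, 0.8]), ('top', 'slots', [0.5, 2.8]), ('top', 'home', [1.6, 1.2])]
```

View pics/fit.png

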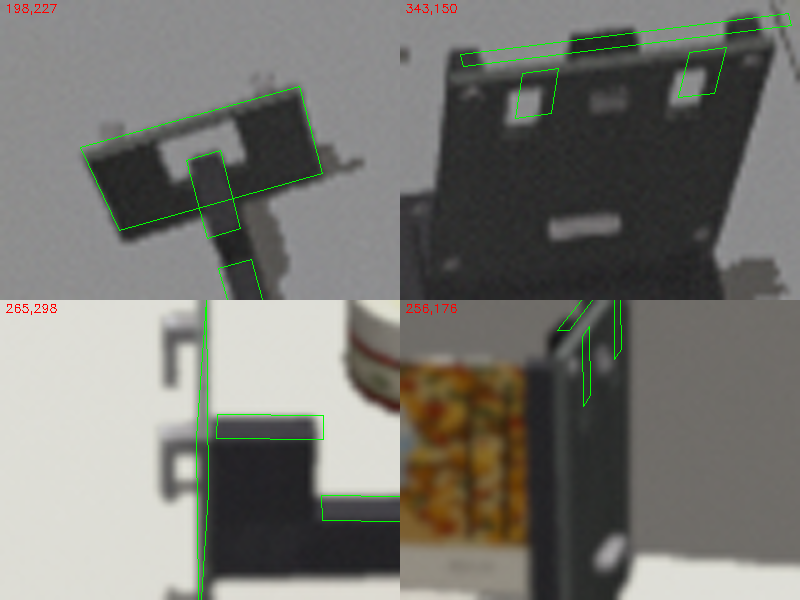

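Run:
```python
from h import *
im={c:np.ascontiguousarray(grab_frame(c)["img"][:,:,::-1]) for c in("side","top")}
def crop(c,x,y,w,h,s=10):
    o=cv2.resize(im[c][y:y+h,x:x+w],(w*s,h*s),interpolation=cv2.INTER_CUBIC)
    o=cv2.convertScaleAbs(o,alpha=1.5)
    for i in range(0,w,10): cv2.putText(o,str(x+i),(i*s,10),0,.4,(0,0,255)); cv2.line(o,(i*s,0),(i*s,h*s),(0,0,255),1)
    for i in range(0,h,10): cv2.line(o,(0,i*s),(w*s,i*s),(0,0,255),1);cv2.putText(o,str(y+i),(0,i*s+22),0,.4,(0,0,255))
    return o
a=crop("top",345,152,80,30);b=crop("side",272,170,40,30);c=crop("side",272,230,40,30)
cv2.imwrite("pics/rk.png",np.vstack([a,np.hstack([b,c])]))
```

```text
(no output)
```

View pics/rk.png

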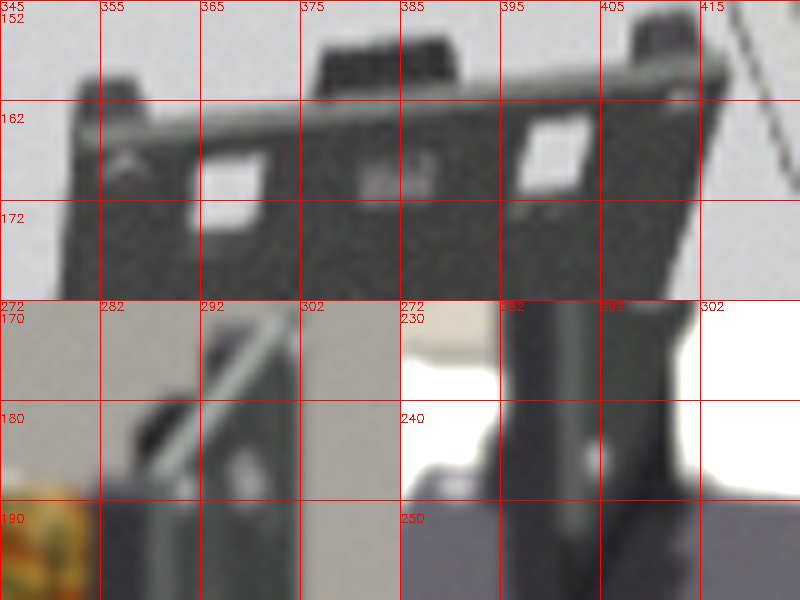

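Run:
```python
from h import *
F={c:grab_frame(c) for c in("side","top")}
t=[]
def add(u,v,P,sh=1): t.append((u/10+344.5,v/10+151.5,P,sh))
for y,(ul,ur,lr,ll) in((.032,((197,154),(267,152),(258,227),(190,230))),(-.032,((530,122),(594,115),(582,188),(518,193)))):
    add(*ul,[0,y+.007,.217]);add(*ur,[.0025,y-.007,.217]);add(*lr,[.005,y-.007,.186]);add(*ll,[.0025,y+.007,.186])
add(82,147,[0,.062,.227]);add(728,78,[0,-.062,.227])
side=[(290.0,245,[0,.062,.09]),(301.2,185,[0,-.062,.20])]
tips=[("side",[294.5,264.4],[0,0,0]),("top",[373.9,214.8],[0,0,0])]
def res(p):
    r=[]
    for u,v,P,_ in t:
        r.append((proj(F["top"],W(p,P)+[0,0,p[3]])[0]-[u,v]+p[4:6]))
    r=np.concatenate(r)
    s=[(proj(F["side"],W(p,P)+[0,0,p[3]])[0][0]-u+p[6])for u,v,P in side]
    d=np.concatenate([(proj(F[c],W(p,P))[0]-o)/2 for c,o,P in tips])
    return np.concatenate([r,s,d,p[4:7]/1.0,[p[3]/.015]])
for sh0 in(0,):
    r=least_squares(res,[.63,-.18,0,0,0,0,0])
    C=np.linalg.inv(r.jac.T@r.jac)
    print(np.round(r.x,4),np.round(np.sqrt(np.diag(C)),4));print(np.round(res(r.x),1))
    print("top edge",.227+r.x[3])
j=ik([r.x[0]+.0025,r.x[1],.25+r.x[3]],get_state()["eef_rot"]);print(j)
```

```text
[ 0.6302 -0.1747 -0.0179 -0.0148  0.1178  0.1128  0.3404] [0.0022 0.0021 0.0146 0.0047 0.8919 0.9491 0.817 ]
[ 0.3  0.8  0.4 -0.9 -0.4 -0.7 -0.4  0.9  0.2  0.4  0.8 -0.8 -0.6 -0.3
 -1.   1.   0.1 -0.1  0.4 -0.3 -0.6  0.3  0.8  0.5  0.4  0.1  0.1  0.1
  0.3 -1. ]
top edge 0.2121735871036422
[-3.81800895e-01  5.26404079e-01  1.27235856e-01  1.17162934e+00
 -1.30436249e-05  6.60049599e-02]
```

```bash
cat >> h.py <<'E'
def rot(yaw):  # tool down, tool y along +-y of yaw frame
    best=None
    for b in(R.from_euler("x",np.pi),R.from_euler("y",np.pi)):
        v=(R.from_euler("z",yaw)*b).as_rotvec(); q=ik([.6,-.15,.3],v)
        if q is not None and (best is None or abs(q[5])<best[0]): best=(abs(q[5]),v)
    return best[1]
RP=np.array([.6302,-.1747,-.0179])
def pos(): return np.array(get_state()["position"])
E
python3 - <<'E'
from h import *
v=rot(RP[2]);print(v)
p=pos();move_l([p[0],p[1],.30]);grab(20)
def up(z=.26): q=pos(); move_l([q[0],q[1],z])
T=lambda x,y,z:W(RP,[x,y,z])[0]
movep(T(.0025,.018,.26),v)
print(move_l(T(.0025,.018,.195),.03,until_force=4),"top z",pos(),get_state()["contact_force"])
up()
for y in(.05,-.05):
    move_l(T(-.035,y,.25));move_l(T(-.035,y,.16))
    print(move_l(T(0.005,y,.16),.02,until_force=4),"front",pos())
    q=pos();move_l(q-[.02,0,0]);up()
move_l(T(.0,.105,.26));move_l(T(.0,.105,.185))
print(move_l(T(.0,.06,.185),.02,until_force=4),"side",pos())
q=pos();move_l(q+[0,.02,0]);up()
print(get_state()["clock"])
F=grab_frame("top");C=F["cam_to_world"]
for u in((440,178),(430,165),(418,130)):
    d=C[:3,:3]@[(u[0]-F["cx"])/F["fx"],(u[1]-F["cy"])/F["fy"],1];print(C[:3,3]-d*C[2,3]/d[2])
E
```

```text
[ 2.81168789e-02  3.14146683e+00 -1.72166229e-18]
True top z [ 0.6329665  -0.15672653  0.21666793] [-0.89873246 -0.13606989  5.82882033]
True front [ 0.61445587 -0.1242009   0.15919001]
True front [ 0.61309096 -0.22410294  0.15910745]
True side [ 0.63131423 -0.09862728  0.18454418]
19.075
[ 0.70470632 -0.34430411  0.        ]
[ 0.74329786 -0.32954657  0.        ]
[ 0.84694166 -0.32401742  0.        ]
```

```bash
cat >> h.py <<'E'
RP=np.array([.627,-.175,-.0137]); GX=-.060
E
python3 - <<'E'
from h import *
BP=np.array([.5469,.1330,.1573])
v=rot(BP[2]);g=W(BP,[GX,0,0])[0]
let_go();q=pos();move_l([q[0],q[1],.30])
movep([*g[:2],.15],v)
print(move_l([*g[:2],.0045],.08,until_force=5),pos())
grab(80);s=get_state();print(s["position"],s["finger_gap"],s["grasp_force"],s["clock"])
z0=s["position"][2];f0=np.array(s["contact_force"])
move_l([*g[:2],z0+.15]);print("weight",np.array(get_state()["contact_force"])-f0)
v=rot(RP[2]);t=W(RP,[GX-.04,0,0])[0]
movep([*t[:2],z0+.13],v);sleep(.3)
s=get_state();print(z0,s["position"],s["finger_gap"],s["clock"])
im=[]
for c in("side","top"):
    f=grab_frame(c);u=proj(f,W(RP,[-.02,0,.15])[0])[0].astype(int);x,y=u-[40,45]
    im.append(cv2.convertScaleAbs(cv2.resize(np.ascontiguousarray(f["img"][y:y+90,x:x+80,::-1]),(400,450),interpolation=cv2.INTER_CUBIC),alpha=1.4))
cv2.imwrite("pics/held.png",np.hstack(im))
E
```

```text
False [0.48799449 0.12363765 0.00487983]
[0.48777483 0.12344224 0.00479693] 0.14465871411834766 78.75399827957153 24.0667
weight [ 0.75221089  0.56491753 -6.57800738]
0.004796934202087558 [ 0.52725151 -0.17262189  0.13496047] 0.14358334422285937 26.6667
```

View pics/held.png

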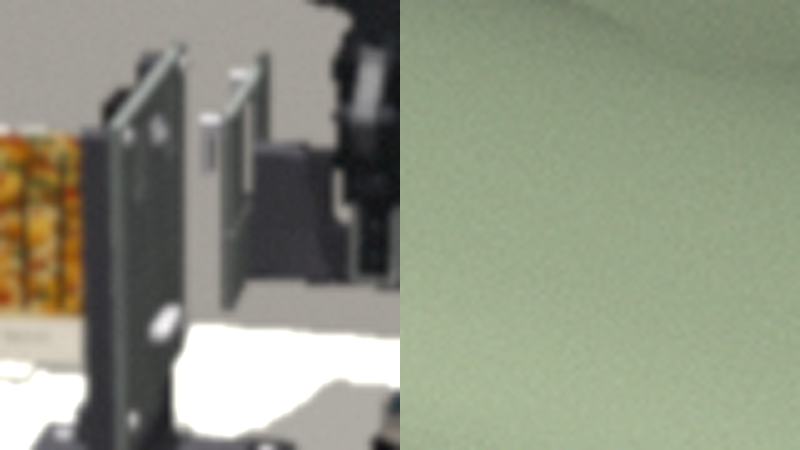

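Run:
```python
from h import *
z0=.0048
p=pos();t=W(RP,[GX-.04,0,0])[0];off=t[1]-p[1];print("off y",off)
Z=z0+.1205
move_l([t[0],t[1]+off,Z],.05);sleep(.2);print(pos())
e=W(RP,[GX+.008,0,0])[0]
f0=np.array(get_state()["contact_force"])
print(move_l([e[0],e[1]+off,Z],.025,until_force=6))
s=get_state();print(s["position"],np.array(s["contact_force"])-f0,s["wrist_torque"],s["clock"])
f=grab_frame("side");x,y=proj(f,W(RP,[-.02,0,.15])[0])[0].astype(int)-[40,45]
cv2.imwrite("pics/in.png",cv2.convertScaleAbs(cv2.resize(np.ascontiguousarray(f["img"][y:y+90,x:x+80,::-1]),(480,540),interpolation=cv2.INTER_CUBIC),alpha=1.4))
```

```text
off y -0.0006006407333784547
[ 0.52711372 -0.17434447  0.12540405]
True
[ 0.56546138 -0.17441153  0.12430335] [ 0.31053833  1.07915363 -1.19527846] [-0.03041542  0.07469354 -0.00793098] 28.7333
```

View pics/in.png

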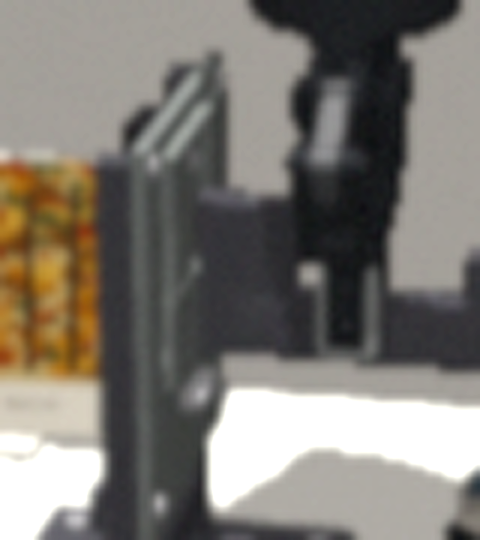

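Run:
```python
from h import *
p=pos();Z=.1263
for i in range(2):
    e=np.array([.576,-.1750,Z])
    r=move_l(e,.015,until_force=8);a=pos();fa=get_state()["contact_force"];sleep(.15)
    s=get_state();print(r,a,fa,s["position"],s["contact_force"],s["wrist_torque"],s["clock"])
```

```text
True [ 0.56507034 -0.17388904  0.12278368] [-0.13414333 -0.72459448 -2.34547734] [ 0.56479158 -0.17363422  0.12218712] [-0.29354398  0.61504306 -1.6188162 ] [ 0.01864365  0.04586114 -0.00152837] 29.3417
True [ 0.56426084 -0.17330406  0.12140558] [-0.45850459  1.40886144 -1.24055092] [ 0.56385678 -0.17308245  0.12079125] [ 0.56943841  0.56589409 -2.3985688 ] [0.00740651 0.01854789 0.06432907] 29.9
```

Run:
```python
from h import *
Z=.1258
for x in(.5635,.5650,.566,.567,.568,.569,.570):
    move_l([x,-.1745,Z],.02);sleep(.1);s=get_state()
    print(x,np.round(s["position"],4),np.round(s["contact_force"],1),np.round(s["wrist_torque"],2),round(s["clock"],2))
    if s["contact_force"][0]<-7: break
```

```text
0.5635 [ 0.5634 -0.1745  0.1258] [ 0.   0.4 -1.9] [-0.01  0.03  0.02] 30.41
0.565 [ 0.5644 -0.1744  0.1256] [-3.7  0.5 -1.2] [-0.01  0.44 -0.02] 30.76
0.566 [ 0.5646 -0.1744  0.1254] [-5.7 -1.  -1.4] [-0.1   0.7   0.01] 31.11
0.567 [ 0.5648 -0.1744  0.1252] [-7.5 -0.8  0.4] [-0.12  1.03  0.05] 31.46
```

Run:
```python
from h import *
for z in(.123,.121,.1195,.1185,.1175,.1165):
    move_l([.5655,-.1745,z],.02);sleep(.1);s=get_state()
    print(z,np.round(s["position"],4),np.round(s["contact_force"],1),np.round(s["wrist_torque"],2),round(s["clock"],2))
    if s["contact_force"][2]>6: break
```

```text
0.123 [ 0.5647 -0.1745  0.1228] [-4.8 -0.4 -0.8] [-0.06  0.67  0.06] 31.87
0.121 [ 0.5649 -0.1745  0.1211] [-5.6 -1.2  0. ] [-0.02  0.7   0.01] 32.22
0.1195 [ 0.5651 -0.1745  0.1198] [-5.3 -0.2  1.7] [0.02 0.67 0.04] 32.57
0.1185 [ 0.5654 -0.1746  0.1193] [-7.1  0.1  3.4] [ 0.08  0.62 -0.01] 32.92
0.1175 [ 0.5659 -0.1746  0.1186] [-4.6  0.1  4.9] [0.06 0.58 0.12] 33.27
0.1165 [ 0.5658 -0.1746  0.1174] [-6.1 -0.3  3.5] [0.1  0.55 0.07] 33.62
```

Run:
```python
from h import *
for z in(.1155,.1145,.1135):
    move_l([.5655,-.1746,z],.02);sleep(.1);s=get_state()
    print(z,np.round(s["position"],4),np.round(s["contact_force"],1),np.round(s["wrist_torque"],2),round(s["clock"],2))
    if s["contact_force"][2]>9: break
let_go();sleep(.2)
q=pos();move_l([q[0],q[1],.23])
f=grab_frame("side");x,y=proj(f,W(RP,[-.02,0,.15])[0])[0].astype(int)-[40,45]
cv2.imwrite("pics/rel.png",cv2.convertScaleAbs(cv2.resize(np.ascontiguousarray(f["img"][y:y+90,x:x+80,::-1]),(480,540),interpolation=cv2.INTER_CUBIC),alpha=1.4))
print(get_state()["clock"])
```

```text
0.1155 [ 0.5658 -0.1747  0.1167] [-5.6  1.2  4.7] [0.13 0.67 0.01] 33.97
0.1145 [ 0.5658 -0.1748  0.1158] [-6.2  0.5  6. ] [0.06 0.63 0.11] 34.32
0.1135 [ 0.5657 -0.1749  0.115 ] [-7.   0.8  7.5] [0.06 0.74 0.09] 34.67
36.5417
```

View pics/rel.png

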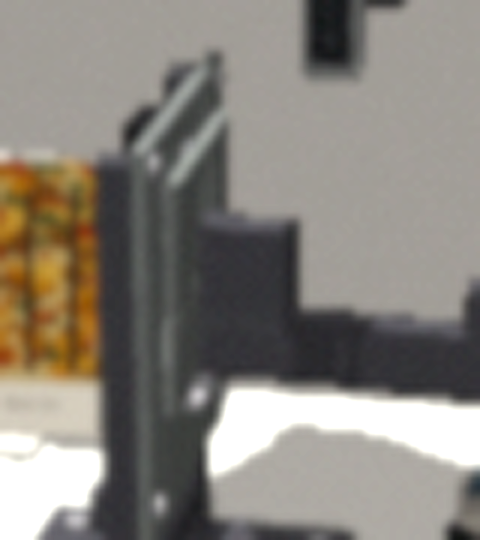

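Run:
```python
from h import *
grab(20);q=W(RP,[0,0,0])[0]
t=np.array([.6005,-.1749,.19]);move_l([t[0],t[1],.23]);move_l(t,.08);sleep(.15)
f0=np.array(get_state()["contact_force"])
z=.176
while z>.150:
    move_l([t[0],t[1],z],.02);s=get_state();f=np.array(s["contact_force"])-f0
    print(round(z,4),np.round(s["position"],4),np.round(f,1),round(s["clock"],2))
    if f[2]>24 or s["clock"]>60: break
    z-=.0012
```

```text
0.176 [ 0.6006 -0.1749  0.1761] [ 0.1 -0.4  0.5] 39.34
0.1748 [ 0.6005 -0.1749  0.1748] [-0.3  0.7 -0.3] 39.59
0.1736 [ 0.6005 -0.1749  0.1735] [-0.  -1.   0.4] 39.84
0.1724 [ 0.6004 -0.1749  0.1723] [ 1.2 -0.5 -0. ] 40.09
0.1712 [ 0.6006 -0.175   0.1715] [-0.2 -1.1  1.4] 40.34
0.17 [ 0.6006 -0.175   0.1709] [-1.1  1.9  5.9] 40.59
0.1688 [ 0.6007 -0.1751  0.1706] [-3.3  0.5 10. ] 40.84
0.1676 [ 0.6007 -0.1751  0.17  ] [-2.9  1.1 13.8] 41.09
0.1664 [ 0.6007 -0.1752  0.1691] [-5.6  0.3 15.6] 41.34
0.1652 [ 0.6007 -0.1753  0.1683] [-5.3  0.7 17.2] 41.59
0.164 [ 0.6008 -0.1754  0.1662] [-3.   1.2 12.3] 41.84
0.1628 [ 0.6009 -0.1755  0.1653] [-3.5  0.8 14.2] 42.09
0.1616 [ 0.6009 -0.1755  0.1644] [-4.9  0.9 15.5] 42.34
0.1604 [ 0.601  -0.1753  0.1619] [-1.  -0.1  7.2] 42.59
0.1592 [ 0.6011 -0.1753  0.1611] [-3.1  0.9 10.2] 42.84
0.158 [ 0.6011 -0.1753  0.161 ] [-4.   0.9 16.7] 43.09
0.1568 [ 0.6011 -0.1753  0.1609] [-8.   1.4 21.6] 43.34
0.1556 [ 0.6012 -0.1754  0.1608] [-9.4  2.6 28.3] 43.59
```

Run:
```python
from h import *
move_l([.6005,-.1749,.19],.05);sleep(.2);f0=np.array(get_state()["contact_force"])
r=move_l([.6005,-.1749,.1595],.01,until_force=3);print("re-touch",r,pos())
move_l([.6005,-.1749,.25],.1);move_l([.45,-.10,.28],.15);sleep(.4)
f=grab_frame("side");x,y=proj(f,W(RP,[-.02,0,.15])[0])[0].astype(int)-[40,45]
a=cv2.resize(np.ascontiguousarray(f["img"][y:y+90,x:x+80,::-1]),(400,450),interpolation=cv2.INTER_CUBIC)
f=grab_frame("top");x,y=proj(f,W(RP,[-.02,0,.15])[0])[0].astype(int)-[40,45]
b=cv2.resize(np.ascontiguousarray(f["img"][y:y+90,x:x+80,::-1]),(400,450),interpolation=cv2.INTER_CUBIC)
cv2.imwrite("pics/end.png",cv2.convertScaleAbs(np.hstack([a,b]),alpha=1.4));print(get_state()["clock"])
```

```text
re-touch True [ 0.60049389 -0.17491381  0.16252874]
49.8583
```

View pics/end.png

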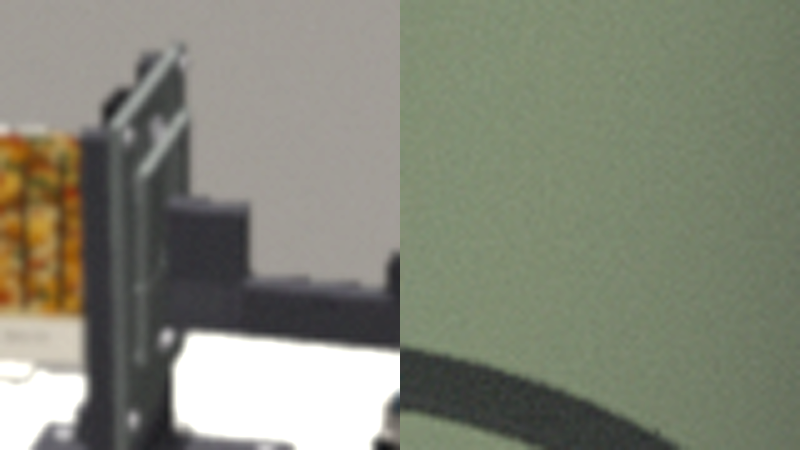

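The side picture shows the bracket hanging upright against the panel, with the root block's top at about (205, 203) in the crop. The second touch on that top was at z = 0.1625, about 1.6 mm above the bottomed height. That is within the 0.5–2 mm rise expected of a locked bracket, and an unlocked one would have risen 5 mm or more. The top camera's view is blocked by the arm.

```bash
python3 -c "
from cell import *
print(sign_off())"
```

```text
the job is handed in; nothing more can be done
None
```

The bracket hangs on the rack by both tabs, locked and released, and the job is handed in at about 50 s of the 72 s; the hand-in call did not report a verdict.

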